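# Put the bottle shaker into gear and start it

### The arm

A 7-joint arm with a two-finger parallel gripper is mounted at the origin on the work surface. World frame = base frame: x ahead of the robot, y to its left, z up, the work surface at z = 0. Lengths are in m, angles in rad, forces in N, time in s.
With the tool pointing down it reaches from about 0.4 to 0.875 m from the base axis. Payload 19.3 kg.
Tool frame: the origin (TCP) lies where the fingers leave the gripper's body, on its centre line; the fingertips stand bot.tip_reach ahead of it and the grasp point (between the pads) lies 54 mm ahead of it (bot.tip_reach is the distance from the TCP to the fingertips, in m); z points along the fingers, y is the line along which they close (so a half turn about z gives the same grasp; the last joint's range is limited). The gripper opens to 85 mm and grips with 20 to 120 N. Pads are 22 mm wide; open, the fingers measure 114 mm over their backs; the gripper's body (76 mm by 85 mm) begins 54 mm behind the grasp point. The pads swing forward as they close: fully open they stand 13 mm farther back than shut.
Start: joints at [-1.309, 0.521, -0.036, 1.599, 0.021, 1.021, -0.113], TCP at [0.204, 0.591, 0.304] pointing down, gripper open.
Joint ranges: [-2.91, 2.91], [-0.3, 2.13], [-1.5, 1.42], [0.17, 2.43], [-1.26, 4.41], [0.16, 1.93], [-2.52, 2.52]. Speed limits (rad/s): [1.89, 1.89, 2.39, 2.39, 3.01, 3.01, 3.01].

### API

Orientations are given as [roll, pitch, yaw] about the fixed x, y, z axes, in that order (R = Rz(yaw) Ry(pitch) Rx(roll)).
In Python, from workcell import bot gives the robot as it stands. The module is installed in compiled form; this text tells all that it offers.
- The arm moves only by the shell command python3 -m jog 'ROWS' [FORCE]. ROWS is JSON, a list that holds one entry, the list of rows, each a list of 7 numbers: the shift along the tool's x, y, z in mm, then the turn, a rotation vector about the tool's x, y, z in rad, then the opening, from 0 (shut) to 1 (fully open). In form: [[[tx, ty, tz, wx, wy, wz, fingers], ...]]. A call has 1 to 5 rows; each row shifts and turns the commanded pose from where the row before left it, along the tool's axes as they then stand; what a row does not reach is not made up. A row lasts 1/10 s, in which the tool goes at most 50 mm and 8.59 degrees, less where a joint would pass 70% of its speed; a pose out of reach is approached as far as the arm can. A call is refused whole if a number of a shift passes 50 or a number of a turn 0.15, either way. A call with a gripper value outside its range is refused whole. The fingers move at their own pace and stop on an object; FORCE is the grip in N (left out, the last holds). Time passes only in rows, so rows that do not move let the fingers close. It gives the time, the measured TCP pose, the force, the opening and the grip force at its end, in the units of the state.
- bot.observe(): the state, without advancing time (a new reading comes with each control period).
- bot.grab_frame(name): name is "scene" or "side" or "wrist"; returns a dict with "img" (400x640x3 uint8, red, green, blue), "intrinsics" (3x3 intrinsics, pixels), "R" (3x3) and "t" (3): a world point X has camera coordinates R X + t; the wrist camera has in their place "tool_from_camera" (4x4, takes a point from camera to tool coordinates, whose origin is the TCP and whose axes are the flange's). Camera axes: x right, y down, z forward; pixel columns grow to the right and rows downward; lengths in m; the calibration is good to about 2 mm. A picture is of the moment at which its call begins: read the wrist's pose just before it. There is no depth.
- bot.job_done(): hands the job in; it is judged then, once.
Trained networks look in a picture, given as the dict that the camera call returned (one of the last four; its "shot" number tells which), for a name from the list of things; names that differ only in an ending like _2 or _b are one class to them, and where a whole thing is asked for, a point or a joint stands for the part that bears it (a point fixed in the world has none). Each returns a list of dicts, best first, with "conf" (0 to 1); they miss things now and then, are a little off and sometimes report something else, mostly with a low value. They report only what shows in the picture. A call takes as long as a camera call.
- bot.trace(query, picture): "region" (400x640 bool, what is visible of it).
- bot.spot_point(query, picture): "xyz" ([x, y, z] in m, in world coordinates, good to about 4 mm: a listed point, or the origin of a listed thing).
The state is a dict: "clock": time; "qpos": joint angles; "qd": joint speeds; "joint_efforts": joint torques, N m; "position": TCP position; "tool_rot": TCP orientation; "force": force on the tool from outside, world axes, zero at the start; "moment": the same for the moment, N m; "grip_width": finger opening in m; "finger_force": force on a finger pad.
Only numpy, scipy, OpenCV 4.12 (cv2) and the standard library are available. Lean on these libraries where they do the work, as an engineer would, in place of code of your own. Each camera call takes 0.05 s, during which the arm holds its last target. There are 200 camera calls.

### The job

The bottle shaker is loaded and parked: gently push its gear lever with closed fingers out of park and through the gate until it is fully home in the slot with the blue tab, and only then press the green start button. Push the lever from the outside, without taking the knob or stem between the fingers or forcing it, do not press the red stop button, leave the bottles and everything else on the bench where they are, and finish with the hand clear.

Things in the scene. Friction and masses are not known exactly. Their poses are not given: they have to be found in the camera images.
- shaker: Bottle shaker fixed to the bench: low white machine, at its right end (seen from the robot) a cream gearbox console (200 x 245 mm, top 144 mm above the bench), at its left end a platform with bottles between rails 164 mm high. Origin: on the bench below the middle of the gear gate; +x away from its front, +y to its left (platform), z up; it stands turned about z.
- gate_mid (a point): Middle of the gear gate: an aluminium plate on the console, 152 x 126 mm, top 150 mm above the bench, with 16 mm wide slots. A cross channel runs along shaker y (at x = 0); at each of its ends, y = +36 and -36 mm, one slot goes to the far side (+x) and one to the near side (-x): the four speed slots. A fifth slot, park (white dot), goes from the middle to the near side only.
- lever_knob (a point): Centre of the lever's black ball knob, 32 mm diameter; 225 mm above the bench with the lever upright. Home in a slot it is 40 mm (shaker x) from the cross channel's middle line, 220 mm above the bench. The slots leave it 4 mm play along x in the channel, 2.5 mm along y. About 3 N moves it; it stays where it is left and stops firmly at slot ends and walls. Starts in park.
- lever_stem (a point): Point on the lever's steel stem (11 mm diameter) 45 mm below the knob's centre. The stem rises through the gate from a pivot inside the console, 40 mm above the bench and 185 mm below the knob.
- lever (a joint): Tilt of the lever along the slots, rad: 0 upright (in the cross channel), positive towards the far side (shaker +x); about +0.22 home in a far slot, -0.22 home in a near slot.
- selector (a joint): Sideways position of the lever across the gate, m, along shaker +y: 0 in the middle, +0.036 in the left column, -0.036 in the right column.
- start_top (a point): Top centre of the green start button (28 mm diameter, spring return, 5 mm travel, 4 N at full travel) on the right part of the console; presses straight down.
- start (a joint): Travel of the start button, m: 0 released, 0.005 fully down.
- stop (a joint): Travel of the red stop button, m: same kind of button, 64 mm nearer to the front than the start button.
- sample_a: Capped plastic sample bottle, 56 mm diameter, 115 mm tall, standing loose on the shaker's platform; origin under its base.
- sample_b: A second such bottle on the platform; origin under its base.
- sample_c: A third such bottle on the platform; origin under its base.
- can: White plastic bottle, 90 mm diameter, 170 mm tall, on the bench to the right of the shaker; origin under its base.
- beaker: Glass beaker, 72 mm diameter, 90 mm tall, on the bench to the right; origin under its base.
- vial_rack: Blue rack of eight amber vials, 120 x 75 mm, 75 mm tall, on the bench to the right; origin under its middle.
- marker: White and blue marker pen, about 135 mm long and 16 mm thick, lying on the bench to the right; origin at the bench below its middle.
- mark_blue (a point): Top centre of the blue tab: a flat round disc, 24 mm diameter, 2 mm thick, on the gate plate just beyond the end of one of the four speed slots, in line with it, 58 mm (shaker x) from the middle of the cross channel. Which colour sits at which slot differs from day to day.
- mark_yellow (a point): Top centre of the yellow tab: a flat round disc, 24 mm diameter, 2 mm thick, on the gate plate just beyond the end of one of the four speed slots, in line with it, 58 mm (shaker x) from the middle of the cross channel. Which colour sits at which slot differs from day to day.
- mark_orange (a point): Top centre of the orange tab: a flat round disc, 24 mm diameter, 2 mm thick, on the gate plate just beyond the end of one of the four speed slots, in line with it, 58 mm (shaker x) from the middle of the cross channel. Which colour sits at which slot differs from day to day.
- mark_green (a point): Top centre of the green tab: a flat round disc, 24 mm diameter, 2 mm thick, on the gate plate just beyond the end of one of the four speed slots, in line with it, 58 mm (shaker x) from the middle of the cross channel. Which colour sits at which slot differs from day to day.

How it is judged:
By the outcome, as a careful person would: the job done as asked, in the order asked, and still so for the second after the job is handed in, with the robot touching nothing.
It also fails if it takes over 54 s, if anything falls off the work surface, if the arm or the gripper's body presses on something with over 40 N, if the wrist force passes 120 N, or if a joint passes its speed limit or range.

## Working session

There is one attempt and no reset: what is moved stays moved. The work goes in short steps, Python scripts to look and compute and a shell command to move; the robot and the scene stay as the last step left them, time stands still between calls to the robot, and variables do not carry over. Pictures are saved under pics/ and viewed, at most 10 in all, crops included, and the job is handed in when it is done.

```bash
mkdir -p pics
cat > h.py <<'E'
import numpy as np, cv2
from workcell import bot
from scipy.spatial.transform import Rotation as Ro
E
python3 - <<'E'
from h import *
s=bot.observe(); print({k:np.round(v,3).tolist() for k,v in s.items()}, bot.tip_reach)
for n in ("scene","side"):
    p=bot.grab_frame(n); cv2.imwrite(f"pics/{n}0.png",p["img"][:,:,::-1])
    for q in ("shaker","gate_mid","lever_knob","lever_stem","start_top","mark_blue","mark_yellow","mark_orange","mark_green","can"):
        r=bot.spot_point(q,p); print(n,q,[(np.round(a["xyz"],3).tolist(),round(a["conf"],2)) for a in r[:2]])
E
```

```text
{'clock': 0.0, 'qpos': [-1.309, 0.522, -0.036, 1.6, 0.021, 1.021, -0.113], 'qd': [0.0, 0.0, 0.001, 0.001, 0.002, 0.002, 0.002], 'joint_efforts': [-0.001, -92.71, 1.98, -36.993, 0.018, 0.008, 0.0], 'position': [0.204, 0.591, 0.303], 'tool_rot': [-3.14, 0.0, 2.81], 'force': [0.559, -0.437, 0.454], 'moment': [0.031, -0.043, -0.001], 'finger_force': 0.0, 'grip_width': 0.086} 0.0726
scene shaker [([0.54, -0.089, 0.001], 0.62), ([0.595, -0.124, 0.151], 0.62)]
scene gate_mid [([0.534, -0.088, 0.151], 0.7)]
scene lever_knob [([0.496, -0.098, 0.217], 0.71), ([0.597, -0.125, 0.154], 0.25)]
scene lever_stem [([0.509, -0.089, 0.176], 0.58)]
scene start_top [([0.573, -0.2, 0.168], 0.67)]
scene mark_blue [([0.536, -0.092, -0.002], 0.73), ([0.48, -0.129, 0.157], 0.63)]
scene mark_yellow [([0.594, -0.126, 0.154], 0.5)]
scene mark_orange [([0.621, 0.094, 0.126], 0.71), ([0.596, -0.051, 0.151], 0.51)]
scene mark_green [([0.476, -0.054, 0.15], 0.61), ([0.542, 0.189, 0.13], 0.21)]
scene can [([0.677, -0.41, -0.002], 0.87)]
side shaker [([0.536, -0.089, 0.002], 0.82)]
side gate_mid [([0.536, -0.09, 0.148], 0.94)]
side lever_knob [([0.498, -0.093, 0.222], 0.59)]
side lever_stem [([0.505, -0.091, 0.179], 0.46)]
side start_top [([0.57, -0.191, 0.168], 0.58), ([0.617, 0.091, 0.125], 0.36)]
side mark_blue [([0.59, -0.052, 0.154], 0.75), ([0.568, -0.416, 0.0], 0.59)]
side mark_yellow [([0.594, -0.119, 0.151], 0.57)]
side mark_orange [([0.5, -0.093, 0.223], 0.58), ([0.59, -0.053, 0.152], 0.47)]
side mark_green [([0.472, -0.06, 0.152], 0.44)]
side can [([0.681, -0.416, 0.005], 0.75), ([0.544, 0.191, 0.129], 0.5)]
```

View pics/scene0.png

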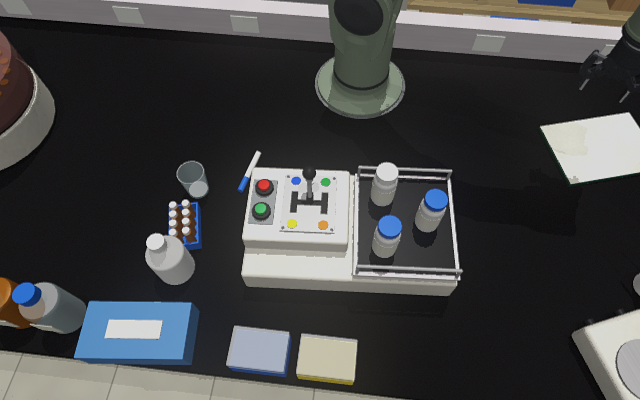

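View pics/side0.png

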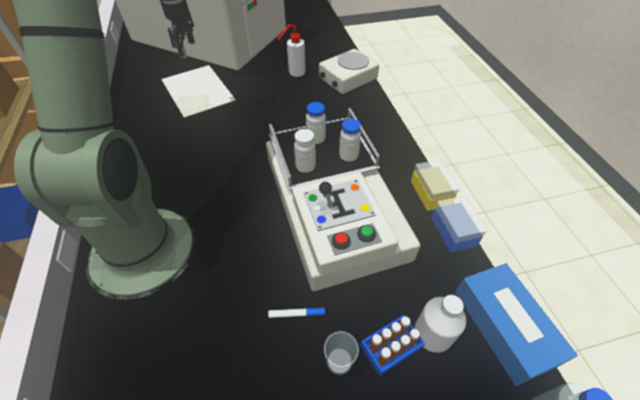

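The blue tab is at the near-right slot (scene pixel 296,181). Going round, green is near-left (326,182), yellow far-right (292,224) and orange far-left (323,225). The lever is in park, with the knob at (309,173), and the start button is at (261,210). Next I fit the shaker pose.

```bash
cat >> h.py <<'E'
P={"gate_mid":(0,0,.150),"mark_blue":(-.058,-.036,.152),"mark_green":(-.058,.036,.152),"mark_yellow":(.058,-.036,.152),"mark_orange":(.058,.036,.152)}
O=np.load("sh.npy") if __import__("os").path.exists("sh.npy") else None   # x,y,yaw
def toS(p):
    c,s=np.cos(O[2]),np.sin(O[2]); d=np.array(p[:2])-O[:2]; return np.round([1000*(c*d[0]+s*d[1]),1000*(-s*d[0]+c*d[1]),1000*p[2]],1)
def toW(x,y):
    c,s=np.cos(O[2]),np.sin(O[2]); return O[:2]+np.array([c*x-s*y,s*x+c*y])/1000
def aim(x,y,ztip):
    "total tool-frame shift (mm) and turn to put the tip at shaker x,y (mm), tip height ztip (mm), tool x=-shaker x, tool y=+shaker y"
    s=bot.observe(); R=Ro.from_euler("xyz",s["tool_rot"]); w=toW(x,y)
    d=np.r_[w,ztip/1000+bot.tip_reach]-s["position"]
    Rt=Ro.from_euler("xyz",[np.pi,0,np.pi+O[2]])
    print("shift tool",np.round(R.inv().apply(d)*1000,1),"target-frame shift",np.round(Rt.inv().apply(d)*1000,1),"turn",np.round((R.inv()*Rt).as_rotvec(),3))
def where():
    s=bot.observe(); t=toS(s["position"]); t[2]-=1000*bot.tip_reach
    print("t",round(s["clock"],2),"tip S",t,"rot",np.round(s["tool_rot"],3),"F",np.round(s["force"],1),"w",round(s["grip_width"],4))
def see(*qs,cams=("scene","side"),tol=.5):
    for n in cams:
        p=bot.grab_frame(n)
        for q in qs:
            print(n,q,[(toS(a["xyz"]).tolist(),round(a["conf"],2)) for a in bot.spot_point(q,p)[:2]])
E
python3 - <<'E'
import h; from h import *
from scipy.optimize import least_squares
A=[];B=[]
for n in ("scene","side"):
  for k in range(2):
    p=bot.grab_frame(n)
    for q,m in P.items():
        for a in bot.spot_point(q,p):
            x=np.array(a["xyz"]); m0=np.array([.536,-.09])+np.array(m[:2])
            if abs(x[2]-m[2])<.012 and np.hypot(*(x[:2]-m0))<.03: A.append(m[:2]);B.append(x[:2])
A=np.array(A);B=np.array(B)
f=lambda v:((A@np.array([[np.cos(v[2]),-np.sin(v[2])],[np.sin(v[2]),np.cos(v[2])]]).T+v[:2])-B).ravel()
r=least_squares(f,[.536,-.09,0],loss="soft_l1",f_scale=.003); print(r.x,len(A),np.round(1000*f(r.x),1))
np.save("sh.npy",r.x); h.O=r.x
see("lever_knob","lever_stem","start_top"); where(); aim(-95,0,280); print(np.round(bot.observe()["qpos"],2))
E
```

```text
[ 0.53616989 -0.09033621  0.06010139] 18 [-0.1  0.2  0.2 -1.9 -0.8 -0.2 -2.   1.4 -1.4 -0.7  0.9  0.9  2.2  2.4
  3.4 -1.7  0.9 -0.6 -4.1  0.8 -1.1 -3.1 -2.  -0.5  0.8  1.6  0.7  1.7
 -0.4 -1.3  5.9  1.7 -0.4 -2.4 -0.5  0.9]
scene lever_knob [([30.8, -110.2, 164.3], 0.64), ([-40.9, -5.5, 218.8], 0.63)]
scene lever_stem [([-26.7, 1.0, 180.2], 0.81), ([60.2, 34.4, 151.9], 0.29)]
scene start_top [([30.0, -112.5, 165.9], 0.59)]
side lever_knob [([-35.3, -0.7, 220.7], 0.7)]
side lever_stem [([-29.4, 2.6, 178.5], 0.45), ([-0.8, 6.6, 146.5], 0.33)]
side start_top [([29.3, -109.1, 165.2], 0.6)]
t 2.7 tip S [-291.   700.   231.3] rot [-3.142  0.     2.81 ] F [ 0.1  0.1 -0.3] w 0.0852
shift tool [-448.6 -572.   -48.7] target-frame shift [-196.  -700.   -48.7] turn [-0.    -0.    -0.392]
[-1.31  0.52 -0.04  1.6   0.02  1.02 -0.11]
```

```bash
python3 -m jog '[[[0,0,-12,0,0,-0.1,0],[0,0,-12,0,0,-0.1,0],[0,0,-12,0,0,-0.1,0],[0,0,-12,0,0,-0.092,0],[-10,-30,0,0,0,0,0]]]'
python3 -m jog '[[[-11,-40,0,0,0,0,0],[-11,-40,0,0,0,0,0],[-11,-40,0,0,0,0,0],[-11,-40,0,0,0,0,0],[-11,-40,0,0,0,0,0]]]'
python3 -m jog '[[[-11,-40,0,0,0,0,0],[-11,-40,0,0,0,0,0],[-11,-40,0,0,0,0,0],[-11,-40,0,0,0,0,0],[-11,-40,0,0,0,0,0]]]'
python3 - <<'E'
from h import *
where(); aim(-95,0,280)
E
```

```text
clock: 3.2
position: [0.2137, 0.5638, 0.3529]
tool_rot: [3.139, -0.001, -3.074]
force: [-0.2, -0.9, 0.3]
grip_width: 0.0124
finger_force: 0.0
clock: 3.7
position: [0.2826, 0.3636, 0.352]
tool_rot: [3.141, 0.0, -3.081]
force: [1.7, 0.2, 0.3]
grip_width: 0.0
finger_force: 0.0
clock: 4.2
position: [0.3495, 0.1672, 0.3522]
tool_rot: [3.141, 0.001, -3.081]
force: [1.0, 0.1, 0.1]
grip_width: 0.0002
finger_force: 0.0
t 4.2 tip S [-170.9  268.3  279.6] rot [ 3.141e+00  1.000e-03 -3.081e+00] F [1.  0.1 0.1] w 0.0002
shift tool [ -75.9 -268.3   -0.5] target-frame shift [ -75.9 -268.3   -0.4] turn [0.001 0.001 0.   ]
```

```bash
python3 -m jog '[[[-11,-40,0,0,0,0,0],[-11,-40,0,0,0,0,0],[-11,-40,0,0,0,0,0],[-11,-40,0,0,0,0,0],[-11,-40,0,0,0,0,0]]]'
python3 -m jog '[[[-11,-40,0,0,0,0,0],[-10,-25,0,0,0,0,0],[0,0,0,0,0,0,0],[0,0,0,0,0,0,0]]]'
python3 - <<'E'
from h import *
where(); aim(-95,0,205)
p=bot.grab_frame("wrist"); cv2.imwrite("pics/w1.png",p["img"][:,:,::-1]); print(np.round(p["tool_from_camera"],3).tolist())
see("lever_knob")
E
```

```text
clock: 4.7
position: [0.4164, -0.0292, 0.3522]
tool_rot: [3.141, 0.001, -3.081]
force: [1.4, 0.8, 0.3]
grip_width: 0.0002
finger_force: 0.0
clock: 5.1
position: [0.4409, -0.0912, 0.3518]
tool_rot: [3.142, -0.0, -3.082]
force: [-0.3, -0.7, 0.9]
grip_width: 0.0002
finger_force: 0.0
t 5.1 tip S [-95.1   4.9 279.2] rot [ 3.142 -0.    -3.082] F [-0.3 -0.7  0.9] w 0.0002
shift tool [-0.2 -4.9 74.2] target-frame shift [-0.1 -4.9 74.2] turn [ 0.    -0.    -0.001]
[[0.001, -0.96, -0.281, 0.07], [1.0, 0.001, -0.0, 0.0], [0.0, -0.281, 0.96, -0.07], [0.0, 0.0, 0.0, 1.0]]
scene lever_knob [([-41.0, -5.3, 216.5], 0.47), ([33.1, -110.3, 168.6], 0.33)]
side lever_knob [([-38.0, -1.8, 221.0], 0.51)]
```

View pics/w1.png

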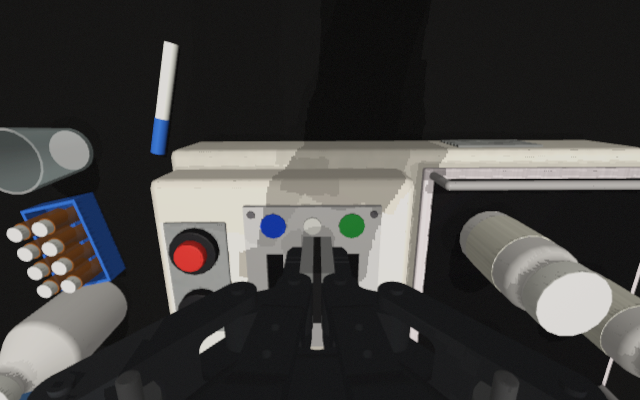

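The wrist view agrees with the scene picture: blue tab at (273,226), near-right; green at (351,226); park dot at (313,227). The plate is square to the tool. I now lower the tip in front of the knob.

```bash
python3 -m jog '[[[0,-5,25,0,0,0,0],[0,0,25,0,0,0,0],[0,0,24,0,0,0,0],[-10,0,0,0,0,0,0],[-8,0,0,0,0,0,0]]]'
python3 -m jog '[[[-5,0,0,0,0,0,0],[-5,0,0,0,0,0,0],[-5,0,0,0,0,0,0],[-4,0,0,0,0,0,0],[0,0,0,0,0,0,0]]]'
python3 - <<'E'
from h import *
where(); see("lever_knob","lever_stem",cams=("scene","side"))
E
```

```text
clock: 5.85
position: [0.4604, -0.0946, 0.2786]
tool_rot: [-3.142, 0.0, -3.081]
force: [0.5, 1.2, 1.4]
grip_width: 0.0001
finger_force: 0.0
clock: 6.35
position: [0.4786, -0.0938, 0.278]
tool_rot: [-3.142, -0.0, -3.081]
force: [-2.9, -0.5, 1.9]
grip_width: 0.0001
finger_force: 1.1
t 6.35 tip S [-57.7  -0.  205.4] rot [-3.142 -0.    -3.081] F [-2.9 -0.5  1.9] w 0.0001
scene lever_knob [([-33.5, -3.1, 220.8], 0.81)]
scene lever_stem [([-27.0, 2.3, 174.7], 0.52)]
side lever_knob [([-33.8, -0.1, 222.9], 0.59)]
side lever_stem [([-23.2, 2.5, 177.9], 0.71)]
```

```bash
python3 -m jog '[[[-5,0,0,0,0,0,0],[-5,0,0,0,0,0,0],[-5,0,0,0,0,0,0],[-5,0,0,0,0,0,0],[-4,0,0,0,0,0,0]]]'
python3 -m jog '[[[-2,0,0,0,0,0,0],[-2,0,0,0,0,0,0],[0,0,0,0,0,0,0]]]'
python3 - <<'E'
from h import *
where(); see("lever_knob","lever_stem",cams=("scene","side","scene","side"))
E
```

```text
clock: 7.15
position: [0.5028, -0.0923, 0.2778]
tool_rot: [-3.142, -0.0, -3.081]
force: [-3.0, 0.0, 1.5]
grip_width: 0.0004
finger_force: 1.6
clock: 7.45
position: [0.5064, -0.0921, 0.2779]
tool_rot: [-3.142, 0.0, -3.081]
force: [-2.9, -0.2, 2.2]
grip_width: -0.0
finger_force: 1.2
t 7.45 tip S [-29.8   0.  205.3] rot [-3.142  0.    -3.081] F [-2.9 -0.2  2.2] w -0.0
scene lever_knob [([-10.1, -4.7, 219.8], 0.48)]
scene lever_stem [([124.1, -332.1, -0.4], 0.72), ([-1.0, 0.6, 178.8], 0.6)]
side lever_knob [([-5.1, -1.3, 225.9], 0.54)]
side lever_stem [([-2.2, 0.6, 178.1], 0.6)]
scene lever_knob [([-6.4, -3.0, 223.9], 0.46), ([-3.3, 0.5, 177.8], 0.41)]
scene lever_stem [([0.6, -1.9, 181.7], 0.5), ([-181.1, -183.8, -1.5], 0.25)]
side lever_knob [([56.1, -30.7, 154.1], 0.44), ([-4.6, -0.5, 227.2], 0.42)]
side lever_stem [([-3.0, 4.1, 179.8], 0.46)]
```

```bash
python3 -m jog '[[[-1.5,0,0,0,0,0,0],[-1.5,0,0,0,0,0,0],[0,0,0,0,0,0,0]]]'
python3 -m jog '[[[-1.5,0,0,0,0,0,0],[0,0,0,0,0,0,0]]]'
python3 - <<'E'
from h import *
where(); see("lever_knob","lever_stem",cams=("scene","side"))
E
```

```text
clock: 8.35
position: [0.5094, -0.0919, 0.2779]
tool_rot: [-3.142, 0.0, -3.081]
force: [-2.5, 0.3, 2.0]
grip_width: -0.0001
finger_force: 1.3
clock: 8.55
position: [0.5109, -0.0918, 0.2779]
tool_rot: [-3.142, 0.0, -3.081]
force: [-2.7, 0.7, 1.9]
grip_width: -0.0002
finger_force: 1.3
t 8.55 tip S [-25.4   0.  205.3] rot [-3.142  0.    -3.081] F [-2.7  0.7  1.9] w -0.0002
scene lever_knob [([1.3, -2.3, 221.6], 0.5)]
scene lever_stem [([3.6, 3.0, 178.5], 0.8)]
side lever_knob [([-1.2, 0.8, 227.2], 0.5), ([-1.1, 2.2, 179.8], 0.36)]
side lever_stem [([-1.8, -0.3, 181.1], 0.59), ([1.5, 1.6, 147.6], 0.53)]
```

```bash
python3 -m jog '[[[15,0,0,0,0,0,0],[5,20,0,0,0,0,0],[0,30,0,0,0,0,0],[-22,2,0,0,0,0,0],[-23,0,0,0,0,0,0]]]'
python3 -m jog '[[[0,-6,0,0,0,0,0],[0,-5,0,0,0,0,0],[0,-4,0,0,0,0,0],[0,-4,0,0,0,0,0],[0,0,0,0,0,0,0]]]'
python3 - <<'E'
from h import *
where(); see("lever_knob","lever_stem",cams=("scene","side"))
E
```

```text
clock: 9.35
position: [0.5333, -0.0372, 0.2783]
tool_rot: [3.141, 0.001, -3.08]
force: [-0.8, 0.4, 0.5]
grip_width: 0.0001
finger_force: 0.0
clock: 9.85
position: [0.5334, -0.0582, 0.2781]
tool_rot: [-3.141, 0.0, -3.083]
force: [-0.3, 0.5, 0.5]
grip_width: -0.0
finger_force: 0.0
t 9.85 tip S [ -0.8  32.2 205.5] rot [-3.141  0.    -3.083] F [-0.3  0.5  0.5] w -0.0
scene lever_knob [([-2.3, -5.6, 222.5], 0.68)]
scene lever_stem [([2.5, 0.7, 179.4], 0.63)]
side lever_knob [([-104.1, -319.1, -0.1], 0.72), ([1.0, -1.0, 227.7], 0.63)]
side lever_stem [([1.1, 2.6, 180.8], 0.76), ([0.4, 1.4, 150.1], 0.36)]
```

```bash
python3 -m jog '[[[0,-4,0,0,0,0,0],[0,-4,0,0,0,0,0],[0,-4,0,0,0,0,0],[0,-4,0,0,0,0,0],[0,0,0,0,0,0,0]]]'
python3 - <<'E'
from h import *
where(); see("lever_knob","lever_stem",cams=("scene","side"))
E
```

```text
clock: 10.65
position: [0.5346, -0.0741, 0.2779]
tool_rot: [-3.141, 0.0, -3.082]
force: [-0.2, 2.6, 0.4]
grip_width: -0.0002
finger_force: 0.7
t 10.65 tip S [ -0.5  16.3 205.3] rot [-3.141  0.    -3.082] F [-0.2  2.6  0.4] w -0.0002
scene lever_knob [([-3.4, -19.9, 218.5], 0.66), ([96.5, 175.6, 123.6], 0.4)]
scene lever_stem [([0.3, -13.3, 179.3], 0.65)]
side lever_knob [([0.6, -13.5, 223.4], 0.76), ([3.3, 0.7, 3.0], 0.34)]
side lever_stem [([-1.6, -12.8, 180.1], 0.64)]
```

```bash
python3 -m jog '[[[0,-4,0,0,0,0,0],[0,-4,0,0,0,0,0],[0,-4,0,0,0,0,0],[0,-4,0,0,0,0,0],[0,-2,0,0,0,0,0]]]'
python3 -m jog '[[[0,-2,0,0,0,0,0],[0,-1,0,0,0,0,0],[0,0,0,0,0,0,0]]]'
python3 - <<'E'
from h import *
where(); see("lever_knob","lever_stem",cams=("scene","side"))
E
```

```text
clock: 11.45
position: [0.5357, -0.0919, 0.2779]
tool_rot: [-3.141, 0.0, -3.082]
force: [-0.3, 2.1, 0.8]
grip_width: -0.0001
finger_force: 1.3
clock: 11.75
position: [0.5359, -0.0945, 0.2779]
tool_rot: [-3.142, 0.0, -3.082]
force: [0.1, 1.7, 0.4]
grip_width: -0.0002
finger_force: 1.0
t 11.75 tip S [ -0.5  -4.1 205.3] rot [-3.142  0.    -3.082] F [0.1 1.7 0.4] w -0.0002
scene lever_knob [([-0.9, -36.1, 220.6], 0.44)]
scene lever_stem [([1.6, -34.6, 180.3], 0.67), ([97.8, 178.2, 125.1], 0.37)]
side lever_knob [([-0.8, -34.7, 225.3], 0.74)]
side lever_stem [([-0.0, -32.2, 181.6], 0.76), ([16.9, -328.8, 0.8], 0.69)]
```

```bash
python3 -m jog '[[[0,-1,0,0,0,0,0],[0,-1,0,0,0,0,0],[0,0,0,0,0,0,0]]]'
```

```text
clock: 12.35
position: [0.536, -0.0965, 0.2779]
tool_rot: [-3.142, 0.0, -3.082]
force: [-0.5, 2.0, 0.5]
grip_width: 0.0003
finger_force: 1.2
```

```bash
python3 -m jog '[[[0,-0.7,0,0,0,0,0],[0,0,0,0,0,0,0]]]'
```

```text
clock: 12.55
position: [0.5361, -0.0971, 0.2779]
tool_rot: [-3.142, 0.0, -3.082]
force: [-0.1, 3.0, -0.3]
grip_width: -0.0
finger_force: 1.2
```

```bash
python3 -m jog '[[[0,15,0,0,0,0,0],[-25,0,0,0,0,0,0],[-25,0,0,0,0,0,0],[0,-22,0,0,0,0,0],[0,-22,0,0,0,0,0]]]'
python3 -m jog '[[[8,0,0,0,0,0,0],[6,0,0,0,0,0,0],[4,0,0,0,0,0,0],[3,0,0,0,0,0,0],[0,0,0,0,0,0,0]]]'
python3 - <<'E'
from h import *
where(); see("lever_knob","lever_stem",cams=("scene","side"))
E
```

```text
clock: 13.05
position: [0.5882, -0.122, 0.2775]
tool_rot: [-3.142, -0.0, -3.079]
force: [-1.0, -0.7, 0.5]
grip_width: 0.0005
finger_force: 0.0
clock: 13.55
position: [0.5666, -0.1237, 0.2781]
tool_rot: [3.141, 0.0, -3.081]
force: [0.9, -0.3, -0.7]
grip_width: 0.0001
finger_force: 0.0
t 13.55 tip S [ 28.3 -35.1 205.5] rot [ 3.141  0.    -3.081] F [ 0.9 -0.3 -0.7] w 0.0001
scene lever_knob [([29.4, -113.1, 168.5], 0.51)]
scene lever_stem []
side lever_knob [([1.0, -37.9, 226.5], 0.8), ([14.2, -329.5, 0.2], 0.65)]
side lever_stem []
```

```bash
python3 -m jog '[[[4,0,0,0,0,0,0],[4,0,0,0,0,0,0],[4,0,0,0,0,0,0],[0,0,0,0,0,0,0]]]'
python3 - <<'E'
from h import *
where(); see("lever_knob","lever_stem",cams=("scene","side"))
E
```

```text
clock: 14.25
position: [0.5544, -0.1251, 0.2781]
tool_rot: [3.142, 0.0, -3.082]
force: [2.8, -0.1, 1.6]
grip_width: 0.0001
finger_force: 1.0
t 14.25 tip S [ 16.1 -35.8 205.5] rot [ 3.142  0.    -3.082] F [ 2.8 -0.1  1.6] w 0.0001
scene lever_knob []
scene lever_stem [([124.2, -330.9, -2.7], 0.15)]
side lever_knob [([-8.2, -34.2, 227.8], 0.77)]
side lever_stem [([-8.5, -32.9, 179.7], 0.58), ([-12.3, -35.6, 229.1], 0.27)]
```

```bash
python3 -m jog '[[[4,0,0,0,0,0,0],[4,0,0,0,0,0,0],[4,0,0,0,0,0,0],[4,0,0,0,0,0,0],[4,0,0,0,0,0,0]]]'
python3 -m jog '[[[3,0,0,0,0,0,0],[2,0,0,0,0,0,0],[0,0,0,0,0,0,0]]]'
python3 - <<'E'
from h import *
where(); see("lever_knob","lever_stem",cams=("scene","side"))
E
```

```text
clock: 15.05
position: [0.5343, -0.1262, 0.2778]
tool_rot: [3.142, -0.0, -3.081]
force: [1.9, -0.2, -1.8]
grip_width: -0.0003
finger_force: 1.5
clock: 15.35
position: [0.5296, -0.1265, 0.2779]
tool_rot: [3.142, -0.0, -3.082]
force: [1.3, 0.3, -2.0]
grip_width: 0.0003
finger_force: 1.0
t 15.35 tip S [ -8.7 -35.7 205.3] rot [ 3.142 -0.    -3.082] F [ 1.3  0.3 -2. ] w 0.0003
scene lever_knob []
scene lever_stem [([-25.3, -36.3, 180.7], 0.57), ([121.9, -330.1, -2.5], 0.49)]
side lever_knob [([-37.3, -38.8, 221.8], 0.77)]
side lever_stem [([-29.8, -30.9, 178.5], 0.69)]
```

```bash
python3 -m jog '[[[1,0,0,0,0,0,0],[1,0,0,0,0,0,0],[1,0,0,0,0,0,0],[0,0,0,0,0,0,0]]]'; python3 -m jog '[[[1,0,0,0,0,0,0],[0,0,0,0,0,0,0]]]'
```

```text
clock: 16.05
position: [0.5267, -0.1267, 0.2779]
tool_rot: [-3.142, 0.0, -3.082]
force: [2.1, -0.3, -1.5]
grip_width: 0.0003
finger_force: 1.3
clock: 16.25
position: [0.5258, -0.1267, 0.2779]
tool_rot: [-3.142, -0.0, -3.081]
force: [2.9, -0.4, -2.3]
grip_width: 0.0001
finger_force: 1.4
```

```bash
python3 -m jog '[[[1,0,0,0,0,0,0],[0,0,0,0,0,0,0]]]'
```

```text
clock: 16.45
position: [0.5248, -0.1268, 0.2779]
tool_rot: [3.142, 0.0, -3.081]
force: [3.6, 0.2, -1.1]
grip_width: 0.0003
finger_force: 1.4
```

```bash
python3 -m jog '[[[0.7,0,0,0,0,0,0],[0,0,0,0,0,0,0]]]'
```

```text
clock: 16.65
position: [0.5242, -0.1268, 0.2779]
tool_rot: [-3.142, 0.0, -3.081]
force: [4.6, 0.2, -3.6]
grip_width: -0.0002
finger_force: 2.1
```

```bash
python3 -m jog '[[[0.7,0,0,0,0,0,0],[0,0,0,0,0,0,0]]]'
python3 - <<'E'
from h import *
where(); see("lever_knob","lever_stem",cams=("side","side","scene"))
p=bot.grab_frame("side"); cv2.imwrite("pics/s2.png",cv2.resize(p["img"][160:270,260:430,::-1],None,fx=4,fy=4,interpolation=2))
E
```

```text
clock: 16.85
position: [0.5237, -0.1268, 0.278]
tool_rot: [-3.141, 0.001, -3.081]
force: [5.6, 0.5, -3.5]
grip_width: -0.0
finger_force: 3.1
t 16.85 tip S [-14.6 -35.7 205.4] rot [-3.141e+00  1.000e-03 -3.081e+00] F [ 5.6  0.5 -3.5] w -0.0
side lever_knob [([-41.6, -34.7, 222.0], 0.54)]
side lever_stem [([-30.6, -34.0, 179.9], 0.46)]
side lever_knob [([-39.4, 176.5, 127.0], 0.57), ([-40.6, -37.6, 225.4], 0.53)]
side lever_stem [([-28.9, -35.8, 178.7], 0.76)]
scene lever_knob []
scene lever_stem [([-31.5, -31.8, 177.0], 0.41)]
```

View pics/s2.png

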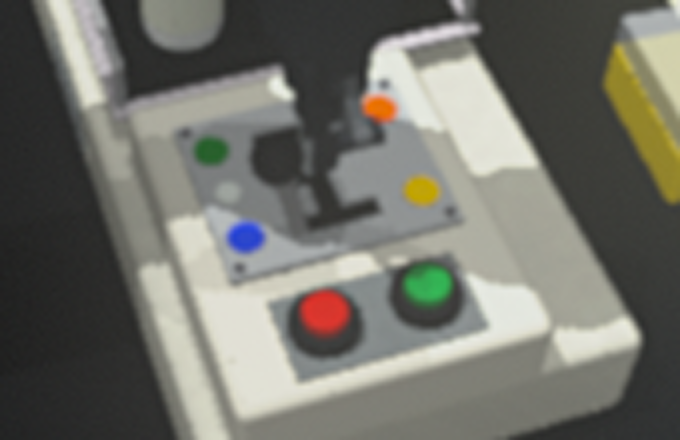

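The knob (crop pixel 277,155) now leans in the near-right slot, towards the blue tab at (246,237). The force is rising against the slot end, so I nudge once more, then back off and lift.

```bash
python3 -m jog '[[[1,0,0,0,0,0,0],[0,0,0,0,0,0,0]]]'; python3 -m jog '[[[-15,0,0,0,0,0,0],[-20,0,-10,0,0,0,0],[-10,0,-30,0,0,0,0],[0,-30,-15,0,0,0,0],[0,-30,0,0,0,0,0]]]'
python3 - <<'E'
from h import *
where(); see("lever_knob","lever_stem","start_top",cams=("side","scene","side","scene")); aim(30,-111,190)
p=bot.grab_frame("scene"); cv2.imwrite("pics/c3.png",cv2.resize(p["img"][140:260,230:370,::-1],None,fx=5,fy=5,interpolation=2))
E
```

```text
clock: 17.55
position: [0.5232, -0.1268, 0.278]
tool_rot: [-3.141, 0.002, -3.081]
force: [9.6, -0.2, -7.4]
grip_width: -0.0001
finger_force: 5.0
clock: 18.05
position: [0.5716, -0.1846, 0.335]
tool_rot: [-3.141, 0.002, -3.08]
force: [-0.7, -0.3, 0.4]
grip_width: -0.0003
finger_force: 0.0
t 18.05 tip S [ 29.7 -96.2 262.4] rot [-3.141e+00  2.000e-03 -3.080e+00] F [-0.7 -0.3  0.4] w -0.0003
side lever_knob [([56.9, 33.9, 150.1], 0.73), ([-42.2, -36.8, 223.9], 0.52)]
side lever_stem [([-32.2, -33.8, 177.1], 0.49), ([55.9, 34.7, 152.7], 0.16)]
side start_top [([27.1, -108.0, 163.1], 0.42)]
scene lever_knob [([-45.2, -39.3, 215.8], 0.55)]
scene lever_stem [([-30.9, -36.2, 176.1], 0.61)]
scene start_top [([28.7, -111.1, 166.0], 0.61)]
side lever_knob [([-42.8, -37.6, 224.1], 0.56)]
side lever_stem [([25.2, -106.5, 167.2], 0.69), ([-31.8, -32.6, 175.5], 0.57)]
side start_top [([-106.2, -316.9, 0.8], 0.62), ([28.6, -106.8, 165.5], 0.53)]
scene lever_knob [([-43.5, -42.1, 219.3], 0.7)]
scene lever_stem [([-30.0, -36.5, 179.6], 0.46)]
scene start_top [([30.6, -111.6, 166.1], 0.45)]
shift tool [ -0.9 -15.4  70.3] target-frame shift [ -0.9 -15.4  70.3] turn [-0. -0.  0.]
```

View pics/c3.png

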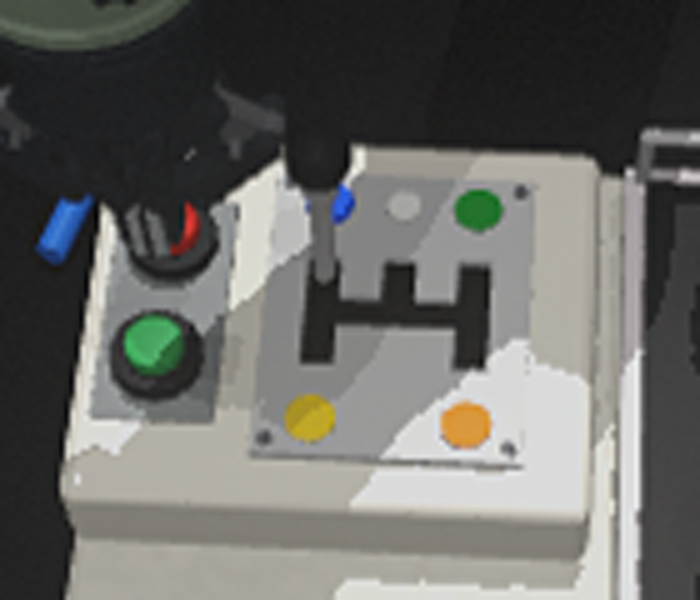

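Clear confirmation: the stem stands at the end of the slot by the blue tab (345,205), and the green button (155,340) is free. Now I move over it and press.

```bash
python3 -m jog '[[[0,-14,20,0,0,0,0],[0,0,30,0,0,0,0],[0,0,25,0,0,0,0],[0,0,12,0,0,0,0],[0,0,0,0,0,0,0]]]'; python3 -m jog '[[[0,0,3,0,0,0,0],[0,0,3,0,0,0,0],[0,0,0,0,0,0,0]]]'
python3 - <<'E'
from h import *
where()
E
```

```text
clock: 19.4
position: [0.5714, -0.1979, 0.2448]
tool_rot: [3.141, -0.002, -3.081]
force: [-1.2, 1.3, -0.5]
grip_width: -0.0
finger_force: 0.0
clock: 19.7
position: [0.5721, -0.1981, 0.2405]
tool_rot: [-3.141, 0.001, -3.081]
force: [0.5, 0.1, 1.6]
grip_width: 0.0001
finger_force: 0.6
t 19.7 tip S [  29.4 -109.8  167.9] rot [-3.141e+00  1.000e-03 -3.081e+00] F [0.5 0.1 1.6] w 0.0001
```

```bash
python3 -m jog '[[[0,0,2,0,0,0,0],[0,0,0,0,0,0,0]]]'; python3 -m jog '[[[0,0,2,0,0,0,0],[0,0,0,0,0,0,0]]]'
```

```text
clock: 19.9
position: [0.5721, -0.1981, 0.2382]
tool_rot: [-3.141, 0.001, -3.081]
force: [1.3, -1.0, 2.6]
grip_width: 0.0
finger_force: 1.2
clock: 20.1
position: [0.5721, -0.1981, 0.236]
tool_rot: [-3.141, 0.001, -3.081]
force: [1.9, 0.7, 4.0]
grip_width: 0.0003
finger_force: 1.8
```

```bash
python3 -m jog '[[[0,0,1.5,0,0,0,0],[0,0,0,0,0,0,0]]]'; python3 -m jog '[[[0,0,1,0,0,0,0],[0,0,0,0,0,0,0],[0,0,0,0,0,0,0]]]'
```

```text
clock: 20.3
position: [0.5721, -0.1982, 0.2355]
tool_rot: [-3.142, 0.001, -3.081]
force: [-2.7, 1.9, 16.7]
grip_width: -0.0001
finger_force: 8.7
clock: 20.6
position: [0.5722, -0.1982, 0.2352]
tool_rot: [3.142, 0.002, -3.082]
force: [-6.6, 2.8, 31.4]
grip_width: 0.0
finger_force: 15.2
```

The button is bottomed: the force rose sharply after about 5 mm of travel. I retract straight up and check.

```bash
python3 -m jog '[[[0,0,-10,0,0,0,0],[0,0,-30,0,0,0,0],[0,0,-40,0,0,0,0],[0,0,-40,0,0,0,0],[0,0,0,0,0,0,0]]]'
python3 - <<'E'
from h import *
where(); see("lever_knob","lever_stem","start_top",cams=("side","scene"))
p=bot.grab_frame("side"); cv2.imwrite("pics/s4.png",p["img"][:,:,::-1])
E
```

```text
clock: 21.1
position: [0.5727, -0.1988, 0.3583]
tool_rot: [-3.14, 0.006, -3.082]
force: [-0.2, -0.5, -2.0]
grip_width: 0.0001
finger_force: 0.0
t 21.1 tip S [  30.  -110.5  285.7] rot [-3.14   0.006 -3.082] F [-0.2 -0.5 -2. ] w 0.0001
side lever_knob [([-40.6, -33.9, 224.3], 0.67), ([25.8, 280.7, 127.2], 0.18)]
side lever_stem [([-31.6, -35.3, 179.7], 0.5)]
side start_top [([29.2, -109.9, 164.1], 0.6)]
scene lever_knob [([-44.6, -39.4, 218.1], 0.64), ([27.1, -107.9, 167.8], 0.61)]
scene lever_stem [([-31.4, -35.4, 174.9], 0.78)]
scene start_top [([31.8, -112.3, 166.6], 0.67), ([-34.9, 178.1, 130.7], 0.5)]
```

View pics/s4.png

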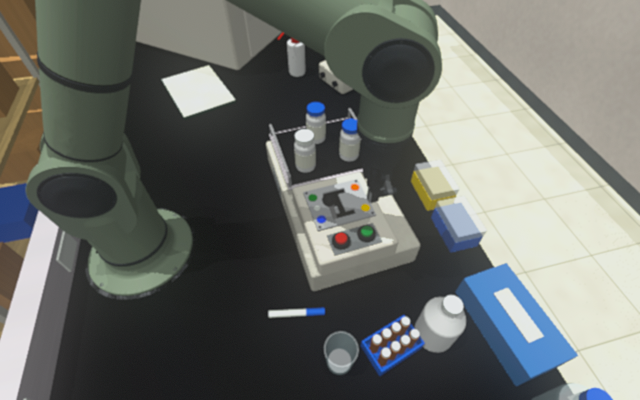

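The lever is home by the blue tab (knob about 335,198), the bottles and bench items are unmoved, and the hand is clear above the console. I hand the job in.

```bash
python3 -c "
from workcell import bot
print(bot.job_done())"
```

```text
the job is handed in; nothing more can be done
None
```

The lever was pushed home into the blue-tab slot (near right), then the green start button was pressed to its stop (wrist force peaked at about 31 N); red was not pressed, nothing else on the bench looks moved, and the job was handed in at about 21 s with the hand clear.

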